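# Wedge a grinding jar tight in its cradle

## Task

Clamp the larger of the two steel grinding jars for opening: stand it upright in the jar cradle, between the sliding jaw and the vee of the stop block, and let go of it. Then drive the cradle's wedge in with at least three light, separate taps of the mallet on its thick end (no heavy blows, no fingers on the wedge, never hitting the jar), until it stops advancing and sits tight, so that the jaw clamps the jar firmly into the vee. Finally lay the mallet down on the worktop, off the cradle, leaving the other things on the worktop where they are.

Things in the scene. Friction and masses are not known exactly. Their poses are not given: they have to be found in the camera images.
- large_jar: The larger stainless grinding jar, to be clamped: loose, an upright cylinder 52 mm in diameter and 64 mm high (knurled lid from 39 to 60 mm, screwed tight, and on it a flat knob 26 mm wide, 4 mm high), 0.42 kg. Origin: centre of its underside; z up its axis.
- small_jar: The smaller grinding jar, same shape, 40 mm in diameter and 50 mm high. It may stand where the larger one stood in another run. Leave it alone. Origin: centre of its underside.
- cradle: The jar cradle, fixed on the worktop: an aluminium plate, top 24 mm above the worktop, reaching from x = -76 to +100 mm and y = -50 to +50 mm in its frame, under the wedge on to y = -94 mm. Along its near edge stands a fixed dark steel rail 32 mm high whose inner face is the plane x = -57 mm. Then towards +x: wedge, jaw, jar, stop block. Origin: on the worktop; z up.
- stop_top (a point): A point of the cradle 55 mm from its origin towards +x, 58 mm above the worktop: about there ends the steel stop block that stands on the plate. Its 120 degree vee, 34 mm high, faced with smooth black plastic, with a 4 mm lead-in bevel on top, opens to -x and reaches 22 mm to either side in y. It is screwed down in slots, set differently in every run by up to 9 mm along x, and its setting is not measured.
- jaw: The steel sliding jaw on the plate, 56 mm wide along y, 32 mm high, 13 to 25 mm thick; it slides only along the cradle's x and stays where it is (friction 1.5 N). Its front face (to +x) is flat with a 4 mm lead-in bevel on top; its back slants 1:5 to match the wedge. Origin: bottom middle of its front face. Driving the wedge in pushes it to +x: 1 mm for 5 mm of wedge.
- jar_seat (a point): Where to stand the jar: point on the plate above the cradle's origin, 24 mm above the worktop; here a 52 mm jar stands free by at least 2 mm towards the jaw and towards the vee. Beside it in y there is room for the fingers. When clamped, the jar ends 2 to 11 mm farther to +x, centred in y by the vee.
- wedge: The loose steel wedge, about 0.35 kg, lying on the plate between rail and jaw with its thin end just entered: 137 mm long, 30 mm high, 35.4 mm thick at one end, 8 mm at the other. Origin: under the middle of the thick end; y points to the thin end and is the driving direction (the cradle's y). At the start the thick end is 137 to 143 mm on the -y side of the cradle's origin.
- wedge_butt (a point): Where to tap: middle of the wedge's thick end face, 18 mm above the plate, along the wedge's y. The wedge has 30 to 85 mm to go, by the setting of the stop block. It slides easily at first, gets a little harder once the jaw pushes the jar, and is tight when taps of 10 to 12 N move it no further; friction then holds it. More than 35 N is too heavy.
- wedge_tip (a point): Centre of the wedge's thin end face, 15 mm above the plate.
- mallet: A small soft-face mallet lying on its side, 0.28 kg: head 32 by 32 mm in section and 74 mm long along its y, a round white nylon face 31 mm wide at either end (y = +37 and -37 mm, both good); wooden handle towards -x to x = -135 mm, 20 mm wide (along y) and 25 mm high, flared to 24 by 32 mm from x = -101 mm on. Origin: under the middle of the head, z up, 16 mm below head and handle axis.
- mallet_head (a point): Centre of the mallet's head, 16 mm above its origin. With the arm behind it a tap at 0.05 m/s that stops at a felt 8 N peaks at 20 to 30 N on the wedge; at 0.12 m/s it can pass 35 N. At the height of the tapping point the head clears the plate under the wedge by 2 mm.
- mallet_grip (a point): Grip point on the axis of the handle, 52 mm behind the head's centre (towards -x of the mallet), 16 mm above its underside; grasp across the 20 mm.
- rubber_stopper: Bystander: dark rubber stopper, 32 mm wide, 26 mm high. Origin: centre of its underside.
- lab_timer: Bystander: white lab timer lying flat, 62x66x19 mm. Origin: centre of its underside.
- open_spanner: Bystander: open-ended spanner lying flat, 164 mm long. Origin: centre of its underside.
- tape_roll: Bystander: roll of tape lying flat, 85 mm wide, 24 mm high. Origin: centre of its underside.
Not all that is in view belongs to the job. What is shaped like the large_jar but green or red is not meant.

How it is judged:
On the way, in this order (a step that is already met when the one before it is completed fails the run):
1. the larger jar stands upright in the cradle, released (horizontal distance between large_jar and jar_seat below 0.013 m and height (world z) of large_jar between 0.021 and 0.028 m and angle between large_jar's own z axis and vertical below 0.06 rad and contact force between the fingers and large_jar below 0.1 N), for 0.2 s.
2. the mallet taps the wedge (contact force between mallet and wedge above 1.5 N).
3. the mallet comes off the wedge (contact force between mallet and wedge below 0.05 N), for 0.1 s.
4. a second tap (contact force between mallet and wedge above 1.5 N).
5. the mallet comes off the wedge again (contact force between mallet and wedge below 0.05 N), for 0.1 s.
6. a third tap (contact force between mallet and wedge above 1.5 N).
At the end, for the whole second after the job is handed in: The wedge sits tight (bears on the jaw with more than 15 N) and is still; the large jar stands upright on the plate, centred in y within 4 mm and within 17 mm of the jar_seat point, pressed by the jaw with more than 12 N; the mallet lies still on the worktop, head centre below 30 mm (contact force between wedge and jaw above 15 N and contact force between jaw and large_jar above 12 N and horizontal distance between large_jar and jar_seat below 0.017 m and y of large_jar in the frame of cradle between -0.004 and 0.004 m and height (world z) of large_jar between 0.021 and 0.028 m and angle between large_jar's own z axis and vertical below 0.06 rad and height (world z) of mallet_head below 0.03 m and linear speed of mallet below 0.02 m/s and linear speed of wedge below 0.005 m/s); the robot touches nothing.
It fails at once if a heavy blow or push: more than 35 N between mallet and wedge (contact force between mallet and wedge above 35 N).
It fails at once if the fingers push the wedge (more than 1 N) (contact force between the fingers and wedge above 1 N).
It fails at once if the mallet hits the jar (more than 1 N) (contact force between mallet and large_jar above 1 N).
It fails at once if the large jar is tipped more than 30 degrees (angle between large_jar's own z axis and vertical above 0.52 rad).
It fails at once if another thing on the worktop is moved more than 25 mm (distance of any of small_jar, rubber_stopper, lab_timer, open_spanner, tape_roll from where it was at the start of the episode above 0.025 m).
It also fails if it takes over 72 s, if anything falls off the work surface, if the arm or the gripper's body presses on something with over 40 N, if the wrist force passes 120 N, or if a joint passes its speed limit or range.

## Robot

A 7-joint arm with a two-finger parallel gripper is mounted at the origin on a cart in front of the work surface, level with it; the furniture and walls round the work are solid. World frame = base frame: x ahead of the robot, y to its left, z up, the work surface at z = 0. Lengths are in m, angles in rad, forces in N, time in s.
With the tool pointing down it reaches from about 0.4 to 0.875 m from the base axis. Payload 4.4 kg.
Tool frame: the origin (TCP) lies between the finger pads; the fingertips stand 14 mm ahead of it and the grasp point (between the pads) lies 5 mm behind it; z points along the fingers, y is the line along which they close (so a half turn about z gives the same grasp; the last joint's range is limited). The gripper opens to 85 mm and grips with 20 to 120 N. Pads are 22 mm wide; open, the fingers measure 114 mm over their backs; the gripper's body (76 mm by 85 mm) begins 54 mm behind the grasp point. The pads swing forward as they close: fully open they stand 13 mm farther back than shut.
Start: joints at [-0.066, 0.628, 0.038, 1.517, -0.027, 0.996, -0.02], TCP at [0.65, 0, 0.245] pointing down, gripper open.
Joint ranges: [-3.06, 3.06], [-0.37, 2.12], [-1.25, 1.32], [0.18, 2.47], [-1.1, 4.24], [0.23, 1.98], [-2.94, 2.94]. Speed limits (rad/s): [2.57, 2.57, 3.14, 3.14, 3.14, 3.14, 3.14].

## Interface

Orientations are given as a 3x3 rotation matrix whose columns are the frame's x, y, z axes.
In Python, from bench import sensors, eyes, order gives the robot as it stands.
- The arm moves only by the shell command python3 -m inch 'ROWS' [FORCE]. ROWS is JSON, a list of rows, each a list of 5 numbers: the opening, from -1 (shut) to 1 (fully open), then the shift along the tool's x, y, z in cm, then the turn about the tool's z in degrees. In form: [[jaw, tx, ty, tz, roll], ...]. A call has exactly 8 rows; each row shifts and turns the commanded pose from where the row before left it, along the tool's axes as they then stand; what a row does not reach is not made up. A row lasts 1/10 s, in which the tool goes at most 50 mm and 8.59 degrees, less where a joint would pass 70% of its speed; a pose out of reach is approached as far as the arm can. A call is refused whole if a number of a shift passes 5 or a number of a turn 8.59, either way. A call with a gripper value outside its range is refused whole. The fingers move at their own pace and stop on an object; FORCE is the grip in N (left out, the last holds). Time passes only in rows, so rows that do not move let the fingers close, or fill a call up. It gives the time, the measured TCP pose, the force, the opening and the grip force at its end, in the units of the state.
- sensors.sense(): the state, without advancing time (a new reading comes with each control period).
- eyes.grab_frame(name): name is "scene" or "side" or "wrist"; returns a dict with "color" (384x512x3 uint8, blue, green, red), "range_z" (384x512 float32, m along the optical axis (not along the pixel's ray), 0 where there is no reading), "mtx" (3x3 intrinsics, pixels), "k1" (the pictures are not rectified: a ray, as slopes to the right and down, at radius r is drawn at 1 + k1 r^2 times it, then the intrinsics apply), "R" (3x3) and "t" (3): a world point X has camera coordinates R X + t. Camera axes: x right, y down, z forward; pixel columns grow to the right and rows downward; lengths in m; the calibration is good to about 2 mm. A picture is of the moment at which its call begins.
- order.hand_in(): hands the job in; it is judged then, once.
The state is a dict: "time_s": time; "joint_pos": joint angles; "joint_vel": joint speeds; "effort": joint torques, N m; "eef_pos": TCP position; "eef_rot": TCP orientation; "contact_force": force on the tool from outside, world axes, zero at the start; "wrist_torque": the same for the moment, N m; "finger_gap": finger opening in m; "finger_force": force on a finger pad.
Only numpy, scipy, OpenCV 4.12 (cv2) and the standard library are available. Lean on these libraries where they do the work, as an engineer would, in place of code of your own. Each camera call takes 0.05 s, during which the arm holds its last target. There are 200 camera calls.

## Working session

There is one attempt and no reset: what is moved stays moved. The work goes in short steps, Python scripts to look and compute and a shell command to move; the robot and the scene stay as the last step left them, time stands still between calls to the robot, and variables do not carry over. Pictures are saved under pics/ and viewed, at most 10 in all, crops included, and the job is handed in when it is done.

```bash
ls; mkdir -p pics
cat > h.py <<'E'
import numpy as np,cv2
from bench import sensors,eyes,order
def grab(n,save=None):
    f=eyes.grab_frame(n)
    if save: cv2.imwrite('pics/'+save,f['color'])
    return f
def ray(f,px):
    K=f['mtx'];d=np.array([(px[0]-K[0,2])/K[0,0],(px[1]-K[1,2])/K[1,1]])
    u=d.copy()
    for _ in range(20): u=d/(1+f['k1']*(u@u))
    R=np.array(f['R']);t=np.array(f['t'])
    return -R.T@t, R.T@np.array([u[0],u[1],1.])
def onplane(f,px,z):
    o,d=ray(f,px);return o+d*(z-o[2])/d[2]
def cloud(f):
    K=f['mtx'];h,w=f['range_z'].shape
    v,u=np.mgrid[:h,:w];d=np.stack([(u-K[0,2])/K[0,0],(v-K[1,2])/K[1,1]],-1);x=d.copy()
    for _ in range(15): x=d/(1+f['k1']*(x**2).sum(-1,keepdims=True))
    P=np.concatenate([x,np.ones((h,w,1))],-1)*f['range_z'][...,None]
    P=(P-np.array(f['t']))@np.array(f['R']); P[f['range_z']<=0]=np.nan
    return P
E
python3 - <<'E'
from h import *
a=grab('scene');b=grab('side');w=grab('wrist')
cv2.imwrite('pics/a.png',cv2.resize(a['color'],(800,600)))
cv2.imwrite('pics/b.png',cv2.resize(b['color'],(800,600)))
import pickle;pickle.dump((a,b,w),open('f0.pkl','wb'))
s=sensors.sense();print(s['eef_pos'],s['eef_rot'],s['time_s'],s['finger_gap'])
E
```

```text
pics
[6.49569903e-01 2.75127337e-05 2.44611167e-01] [[ 1.38176359e-05  9.99998987e-01 -1.42359906e-03]
 [ 9.99999999e-01 -1.38627091e-05 -3.16515485e-05]
 [-3.16712514e-05 -1.42359862e-03 -9.99998986e-01]] 0.15 0.08533196093330209
```

View pics/a.png

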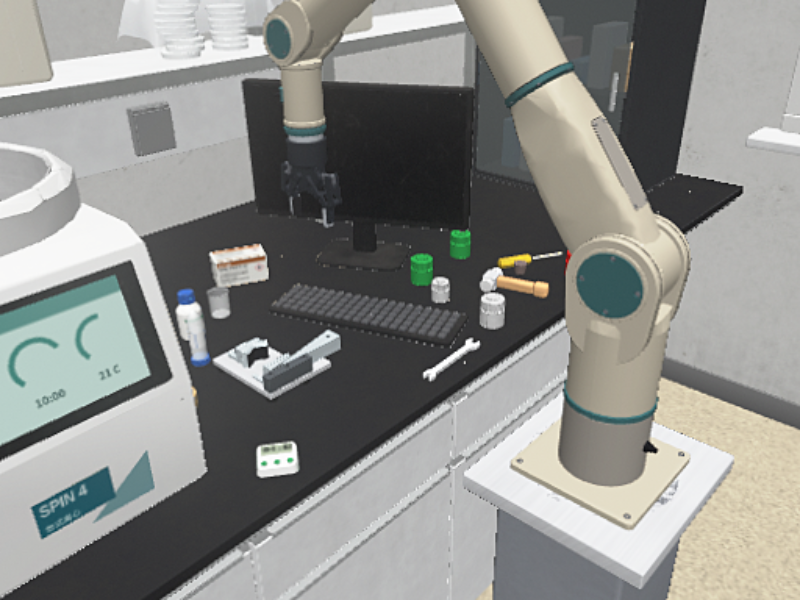

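View pics/b.png

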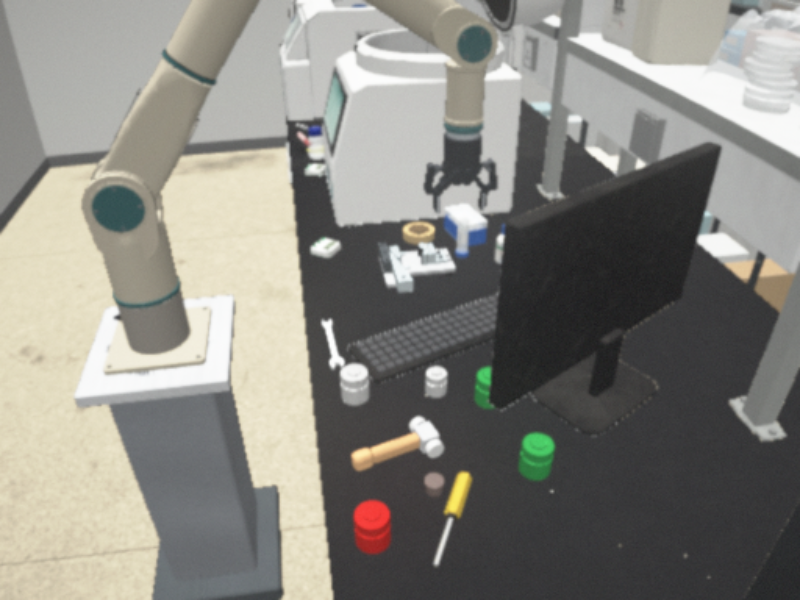

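The scene view (800x600) shows two steel jars: one at (492,310) and one at (440,290), with green jars at (421,268) and (460,243). The mallet is at (515,283), the cradle at (275,360) and the spanner at (452,358). In the side view the steel jars are at (355,384) and (436,382), the green ones at (487,387) and (537,455), and a red one at (372,527). The jar at (492,310) / (355,384) is visibly wider and is steel, so I take it as the large jar. I'll measure both steel jars to check.

Run:
```python
from h import *
import pickle
a,b,w=pickle.load(open('f0.pkl','rb'))
A=cloud(a);B=cloud(b)
def c(x,y,r): return slice(int((y-r)*.64),int((y+r)*.64)),slice(int((x-r)*.64),int((x+r)*.64))
def rep(n,P,f,x,y,r,zmin=.006,zmax=.12):
    s=c(x,y,r);Q=P[s].reshape(-1,3);Q=Q[(Q[:,2]>zmin)&(Q[:,2]<zmax)]
    print(n,len(Q),'min',np.percentile(Q,2,axis=0).round(3),'max',np.percentile(Q,98,axis=0).round(3))
for n,x,y,r in [('big',492,310,20),('small',440,290,14),('mallet',515,283,35),('cradle',275,360,65),('spanner',452,358,35)]: rep(n,A,a,x,y,r)
for n,x,y,r in [('big',355,384,22),('small',436,382,17),('mallet',400,445,50),('head',427,437,20),('handleend',362,458,14),('cradle',415,265,42)]: rep(n,B,b,x,y,r)
cr=[cv2.resize(a['color'][170:230,250:360],(440,240),interpolation=cv2.INTER_CUBIC),cv2.resize(b['color'][220:320,205:315],(440,400),interpolation=cv2.INTER_CUBIC)]
x0=cv2.resize(a['color'][200:260,130:225],(360,240),interpolation=cv2.INTER_CUBIC);x1=cv2.resize(b['color'][150:190,235:300],(360,222),interpolation=cv2.INTER_CUBIC)
im=np.zeros((600,800,3),np.uint8);im[:198,:]=0
im[:240,:440]=cr[0];im[240:600,:440]=cr[1][:360];im[:240,440:]=x0;im[240:462,440:]=x1
cv2.imwrite('pics/crop.png',im)
print(w['R'],w['t'])
```

```text
big 313 min [ 0.362 -0.28   0.007] max [ 0.415 -0.228  0.063]
small 184 min [ 0.52  -0.314  0.007] max [ 0.61  -0.248  0.049]
mallet 760 min [ 0.364 -0.559  0.007] max [ 0.529 -0.23   0.062]
cradle 2652 min [ 0.507 -0.081  0.009] max [0.849 0.239 0.056]
spanner 515 min [ 0.352 -0.195  0.006] max [ 0.479 -0.018  0.021]
big 498 min [ 0.367 -0.28   0.007] max [ 0.438 -0.162  0.065]
small 240 min [ 0.525 -0.288  0.007] max [ 0.561 -0.2    0.051]
mallet 998 min [ 0.37  -0.514  0.008] max [ 0.515 -0.277  0.033]
head 403 min [ 0.462 -0.435  0.009] max [ 0.516 -0.367  0.033]
handleend 173 min [ 0.366 -0.442  0.009] max [ 0.403 -0.417  0.033]
cradle 1173 min [0.512 0.053 0.009] max [0.731 0.388 0.056]
[[ 9.99996037e-01 -6.86634227e-05 -2.81435166e-03]
 [ 7.51637357e-04 -9.56899587e-01  2.90418000e-01]
 [-2.71299303e-03 -2.90418965e-01 -9.56895744e-01]] [-0.64822103 -0.03739241  0.37983324]
```

View pics/crop.png

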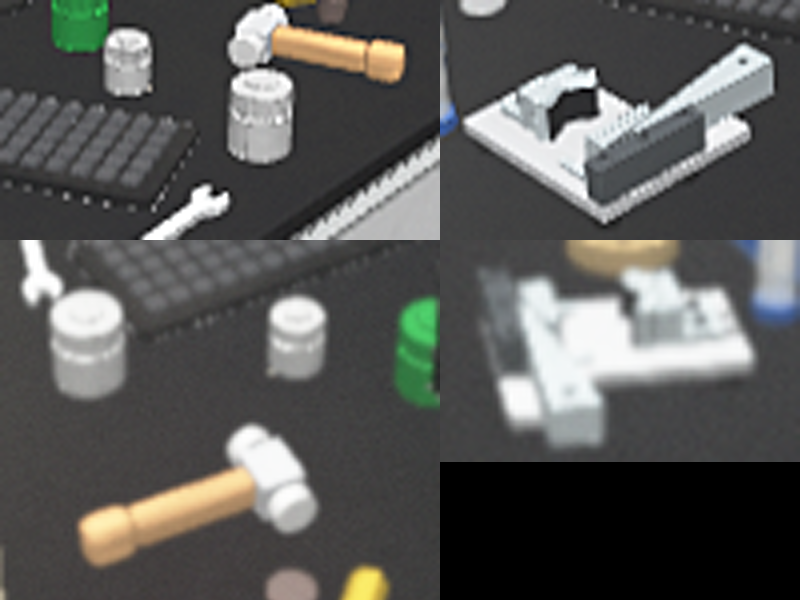

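The crop confirms it: the steel jar at scene (492,310) measures about 52 mm wide and 64 mm high, so it's the large jar. The one at (440,290) is about 40 x 50 mm, so it's the small jar. Next I'll locate the cradle with a top-down map.

Run:
```python
from h import *
import pickle
fs=pickle.load(open('f0.pkl','rb'))
x0,y0=.48,-.12
H=np.zeros((400,400),np.float32)
img=np.zeros((400,400,3),np.uint8)
for k,f in enumerate(fs):
    P=cloud(f).reshape(-1,3);C=f['color'].reshape(-1,3)
    m=(P[:,0]>x0)&(P[:,0]<x0+.4)&(P[:,1]>y0)&(P[:,1]<y0+.4)&(P[:,2]<.075)&(P[:,2]>-.01)
    Q=P[m];print(k,m.sum())
    if k==1: continue
    i=((Q[:,0]-x0)*1000).astype(int);j=((Q[:,1]-y0)*1000).astype(int)
    for a,b,z,cc in zip(i,j,Q[:,2],C[m]):
        if z>H[a,b]: H[a,b]=z;img[a,b]=cc
    mm=(Q[:,2]>.021)&(Q[:,2]<.027)
    if mm.sum()>50: print('plate',cv2.minAreaRect(Q[mm,:2].astype(np.float32)*1000))
im=np.hstack([img,cv2.applyColorMap((H*4000).clip(0,255).astype(np.uint8),cv2.COLORMAP_JET)])
cv2.imwrite('pics/top.png',np.vstack([im,np.hstack([cv2.resize(fs[2]['color'],(266,200)),np.zeros((200,534,3),np.uint8)])]))
```

```text
0 8251
plate ((678.06689453125, 63.59422302246094), (382.3391418457031, 360.8795471191406), 86.35041809082031)
1 4518
2 84453
plate ((680.026123046875, 28.450714111328125), (296.94219970703125, 399.8489685058594), 89.97410583496094)
```

View pics/top.png

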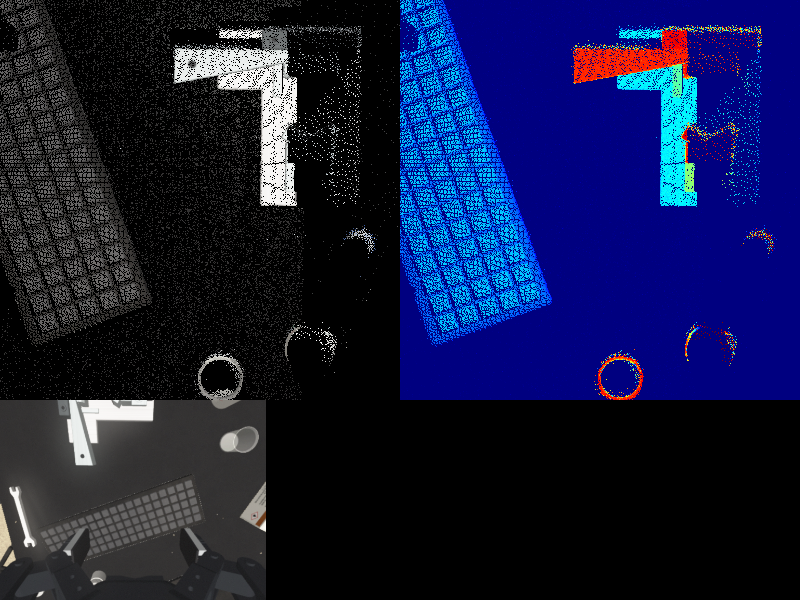

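The map shows the cradle almost axis-aligned, with the plate at rows 27–205 (world x) and columns 260–360 (world y). Its origin is near (0.585, 0.19), and the wedge butt is at column 174 (y ≈ 0.054). Moving over the large jar with a 90° roll.

```bash
python3 -m inch '[[1,-3.15,-3.25,0,0],[1,-3.15,-3.25,0,0],[1,-3.15,-3.25,0,0],[1,-3.15,-3.25,0,0],[1,-3.15,-3.25,0,0],[1,-3.15,-3.25,0,0],[1,-3.15,-3.25,0,0],[1,-3.15,-3.25,0,0]]' 60
python3 -m inch '[[1,0,0,0,8.5],[1,0,0,0,8.5],[1,0,0,0,8.5],[1,0,0,0,8.5],[1,0,0,0,8.5],[1,0,0,0,8.5],[1,0,0,0,8.5],[1,0,0,0,8.5]]'
python3 -m inch '[[1,0,0,1,8.5],[1,0,0,1,8.5],[1,0,0,1,5],[1,0,0,1,0],[1,0,0,1,0],[1,0,0,1,0],[1,0,0,0,0],[1,0,0,0,0]]'
python3 - <<'E'
from h import *
f=grab('wrist','w1.png')
s=sensors.sense();print(s['eef_pos'],s['eef_rot'],s['contact_force'],s['joint_pos'])
P=cloud(f).reshape(-1,3)
m=(P[:,2]>.055)&(P[:,2]<.075)&(np.abs(P[:,0]-.39)<.06)&(np.abs(P[:,1]+.254)<.06)
print(m.sum(),P[m].min(0),P[m].max(0))
if m.sum()>20: print(cv2.minEnclosingCircle(P[m,:2].astype(np.float32)))
E
```

```text
time_s: 0.95
eef_pos: [0.3885, -0.253, 0.2453]
eef_rot: [[-0.0, 1.0, 0.0], [1.0, 0.0, -0.0], [-0.0, 0.0, -1.0]]
contact_force: [1.1, -0.2, 0.2]
finger_gap: 0.0851
finger_force: 0.0
time_s: 1.75
eef_pos: [0.3899, -0.2518, 0.2452]
eef_rot: [[0.929, 0.369, -0.0], [0.369, -0.929, 0.0], [-0.0, -0.0, -1.0]]
contact_force: [0.4, -0.0, 0.4]
finger_gap: 0.0857
finger_force: 0.0
time_s: 2.55
eef_pos: [0.3899, -0.2521, 0.1852]
eef_rot: [[1.0, 0.0, -0.0], [0.0, -1.0, 0.0], [-0.0, -0.0, -1.0]]
contact_force: [-0.1, -0.0, 0.0]
finger_gap: 0.0851
finger_force: 0.0
[ 0.39007125 -0.2522474   0.18545054] [[ 9.99999946e-01 -1.80637216e-05  3.28428652e-04]
 [-1.80311330e-05 -9.99999995e-01 -9.92284741e-05]
 [ 3.28430443e-04  9.92225468e-05 -9.99999941e-01]] [-0.60520146 -0.5452061   0.26769083] [ 0.21573393  0.49330632  0.42379085  2.09110886 -0.34082157  0.62224683
 -0.69634938]
2426 [ 0.3664088  -0.27946864  0.0550127 ] [ 0.41725356 -0.22798153  0.0651415 ]
((0.3914650082588196, -0.2537250816822052), 0.025844773277640343)
```

View pics/w1.png

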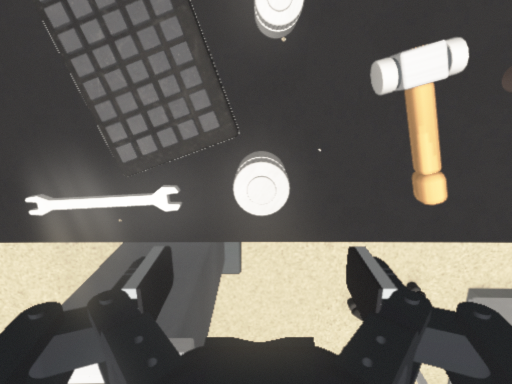

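The wrist view shows the large jar at (262,185), the small jar at (278,15), the spanner tip at (180,200) clear of the fingers, and the mallet head at (420,65) with its handle running down to (430,190). Going down to grasp; I'll also measure the mallet from this view.

```bash
python3 - <<'E'
from h import *
f=grab('wrist');P=cloud(f);C=cv2.cvtColor(f['color'],cv2.COLOR_BGR2HSV)
Z=P[...,2];reg=(Z>.006)&(Z<.045)&(P[...,1]<-.33)&(P[...,1]>-.52)&(P[...,0]<.56)&(P[...,0]>.34)
wood=reg&(C[...,1]>80)&(C[...,0]<25);head=reg&(C[...,1]<60)&(C[...,2]>120)&(Z>.01)
for n,m in (('wood',wood),('head',head)):
    r=cv2.minAreaRect(P[m][:,:2].astype(np.float32));print(n,m.sum(),r,cv2.boxPoints(r).round(4).tolist(),np.percentile(Z[m],95))
E
python3 -m inch '[[1,0.1,0.1,2,0],[1,0,0.05,2,0],[1,0,0,2.5,0],[1,0,0,2.5,0],[1,0,0,2,0],[1,0,0,1.6,0],[1,0,0,1,0],[1,0,0,0.7,0]]' 60
python3 -m inch '[[0.2,0,0,0,0],[0,0,0,0,0],[-0.2,0,0,0,0],[-0.4,0,0,0,0],[-0.6,0,0,0,0],[-0.6,0,0,0,0],[-0.6,0,0,0,0],[-0.6,0,0,0,0]]' 60
```

```text
wood 3329 ((0.4236398935317993, -0.41446882486343384), (0.11689403653144836, 0.02235984057188034), 15.04314136505127) [[0.364300012588501, -0.4187999963760376], [0.3700999915599823, -0.44040000438690186], [0.4830000102519989, -0.4101000130176544], [0.4772000014781952, -0.38850000500679016]] 0.030981239270594173
head 3359 ((0.49578237533569336, -0.39612841606140137), (0.033292319625616074, 0.0754113495349884), 16.289308547973633) [[0.4691999852657318, -0.3646000027656555], [0.4903999865055084, -0.43700000643730164], [0.5223000049591064, -0.427700012922287], [0.5012000203132629, -0.35530000925064087]] 0.03220720525047492
time_s: 3.45
eef_pos: [0.3912, -0.2537, 0.042]
eef_rot: [[1.0, -0.0, 0.0], [-0.0, -1.0, -0.0], [0.0, 0.0, -1.0]]
contact_force: [-0.0, -0.6, -0.3]
finger_gap: 0.0854
finger_force: 0.0
time_s: 4.25
eef_pos: [0.3914, -0.2537, 0.0433]
eef_rot: [[1.0, -0.0, 0.001], [-0.0, -1.0, -0.001], [0.001, 0.001, -1.0]]
contact_force: [-0.4, 0.3, 6.8]
finger_gap: 0.0501
finger_force: 62.5
```

```bash
python3 -m inch '[[-0.6,0,0,-1,0],[-0.6,0,0,-2,0],[-0.6,0,0,-3,0],[-0.6,0,0,-4,0],[-0.6,0,0,-3,0],[-0.6,0,0,-2,0],[-0.6,0,0,-1,0],[-0.6,0,0,0,0]]' 60
python3 -m inch '[[-0.6,0.7,-2,0,0],[-0.6,1.3,-4,0,0],[-0.6,1.3,-4,0,0],[-0.6,1.3,-4,0,0],[-0.6,1.3,-4,0,0],[-0.6,1.3,-4,0,0],[-0.6,1.3,-4,0,0],[-0.6,1.3,-4,0,0]]' 60
python3 -m inch '[[-0.6,1.3,-4,0,0],[-0.6,1.3,-4,0,0],[-0.6,0.7,-3,0,0],[-0.6,0.4,-1.4,0,0],[-0.6,0,0,0,0],[-0.6,0,0,0,0],[-0.6,0,0,0,0],[-0.6,0,0,0,0]]' 60
python3 - <<'E'
from h import *
import pickle
f=grab('wrist','w2.png');pickle.dump(f,open('w2.pkl','wb'));P=cloud(f);Z=P[...,2]
V=cv2.cvtColor(f['color'],cv2.COLOR_BGR2GRAY)
print('gap',sensors.sense()['finger_gap'])
reg=(P[...,0]>.47)&(P[...,0]<.72)&(P[...,1]>.0)&(P[...,1]<.27)
x0,y0=.47,.02
H=np.zeros((260,260),np.float32);I=np.zeros((260,260),np.uint8)
for p,v in zip(P[reg],V[reg]):
    a,b=int((p[0]-x0)*1000),int((p[1]-y0)*1000)
    if 0<=a<260 and 0<=b<260 and H[a,b]<p[2]<.08: H[a,b]=p[2];I[a,b]=v
o=np.hstack([cv2.resize(f['color'],(400,300)),cv2.resize(cv2.cvtColor(I,cv2.COLOR_GRAY2BGR),(400,400))[:300]])
k=cv2.applyColorMap((H*4000).clip(0,255).astype(np.uint8),cv2.COLORMAP_JET)
im=np.zeros((530,800,3),np.uint8);im[:300,:400]=o[:,:400];im[:520,400-120:][:,:520]=cv2.resize(k,(520,520),interpolation=cv2.INTER_NEAREST)
cv2.imwrite('pics/w2m.png',im)
pl=reg&(abs(Z-.024)<.004);print('plate',pl.sum(),[np.percentile(P[pl][:,i],[.5,99.5]).round(4) for i in (0,1)])
rail=reg&(Z>.05)&(Z<.062)&(V<90);r=cv2.minAreaRect(P[rail][:,:2].astype(np.float32));print('rail',rail.sum(),r)
wd=reg&(abs(Z-.054)<.003)&(V>110)&(P[...,0]<.58);r=cv2.minAreaRect(P[wd][:,:2].astype(np.float32));print('wedge',r,P[wd].min(0),P[wd].max(0))
E
```

```text
time_s: 5.05
eef_pos: [0.3914, -0.2533, 0.2033]
eef_rot: [[1.0, 0.001, 0.002], [0.001, -1.0, -0.001], [0.002, 0.001, -1.0]]
contact_force: [0.3, -0.6, -5.9]
finger_gap: 0.0495
finger_force: 64.1
time_s: 5.85
eef_pos: [0.4881, 0.0482, 0.2008]
eef_rot: [[1.0, 0.0, -0.003], [0.0, -1.0, -0.001], [-0.003, 0.001, -1.0]]
contact_force: [0.8, 0.1, -4.9]
finger_gap: 0.0496
finger_force: 64.2
time_s: 6.65
eef_pos: [0.5258, 0.1686, 0.2023]
eef_rot: [[1.0, -0.003, -0.001], [-0.003, -1.0, -0.001], [-0.001, 0.001, -1.0]]
contact_force: [-0.5, -0.5, -5.8]
finger_gap: 0.0499
finger_force: 64.3
gap 0.0494236470036357
plate 12132 [array([0.5121, 0.6858]), array([0.0999, 0.2411])]
rail 210 ((0.5257903337478638, 0.15505903959274292), (0.02610686421394348, 0.17641581594944), 5.743876934051514)
wedge ((0.5368118286132812, 0.1456000804901123), (0.04631143808364868, 0.1851259469985962), 1.8204951286315918) [0.51205704 0.05375262 0.0510052 ] [0.56279133 0.23780828 0.05699563]
```

View pics/w2m.png

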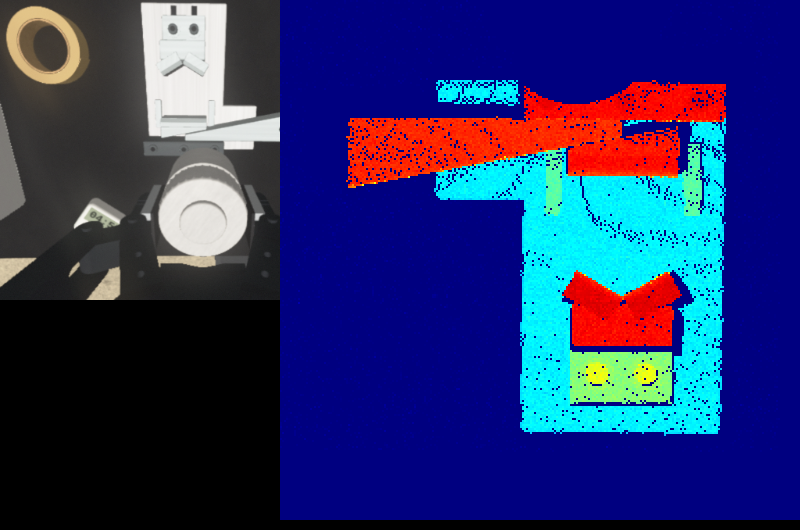

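The map shows the plate edges (origin ≈ (0.5867, 0.1905)), the jaw front at row 176 (x ≈ 0.558), the vee apex at (622,301), and the rail inner face at row 121 (x ≈ 0.5305). Moving above the seat.

```bash
python3 -m inch '[[-0.6,1,-0.4,0,0],[-0.6,1.5,-0.6,1,0],[-0.6,1.5,-0.6,2,0],[-0.6,1.1,-0.4,2,0],[-0.6,0.8,-0.2,2,0],[-0.6,0.2,0,1.5,0],[-0.6,0,0,1,0],[-0.6,0,0,0,0]]' 60
python3 -m inch '[[-0.6,0,0,0,0],[-0.6,0,0,0,0],[-0.6,0,0,0,0],[-0.6,0,0,0,0],[-0.6,0,0,0,0],[-0.6,0,0,0,0],[-0.6,0,0,0,0],[-0.6,0,0,0,0]]' 60
python3 - <<'E'
from h import *
s=sensors.sense();print(s['eef_pos'],s['eef_rot'])
E
```

```text
time_s: 7.5
eef_pos: [0.5858, 0.1921, 0.1059]
eef_rot: [[1.0, -0.0, -0.003], [-0.0, -1.0, -0.001], [-0.003, 0.001, -1.0]]
contact_force: [-0.3, -0.7, -4.7]
finger_gap: 0.0498
finger_force: 64.2
time_s: 8.3
eef_pos: [0.587, 0.1925, 0.1073]
eef_rot: [[1.0, -0.0, 0.0], [-0.0, -1.0, 0.0], [0.0, -0.0, -1.0]]
contact_force: [-0.6, 0.4, -5.1]
finger_gap: 0.0494
finger_force: 64.2
[0.5870382  0.19252771 0.10731642] [[ 9.99999997e-01 -7.62393782e-05  2.31544893e-05]
 [-7.62406992e-05 -9.99999995e-01  5.70552219e-05]
 [ 2.31501393e-05 -5.70569870e-05 -9.99999998e-01]]
```

```bash
python3 -m inch '[[-0.6,0,0.18,0.5,0],[-0.6,0,0,1,0],[-0.6,0,0,1,0],[-0.6,0,0,0.7,0],[-0.6,0,0,0.4,0],[-0.6,0,0,0.2,0],[-0.6,0,0,0.1,0],[-0.6,0,0,0,0]]' 60
python3 -m inch '[[-0.6,0,0,0.05,0],[-0.6,0,0,0,0],[-0.6,0,0,0,0],[-0.6,0,0,0,0],[-0.6,0,0,0,0],[-0.6,0,0,0,0],[-0.6,0,0,0,0],[-0.6,0,0,0,0]]' 60
```

```text
time_s: 9.1
eef_pos: [0.5872, 0.1908, 0.0684]
eef_rot: [[1.0, -0.0, 0.0], [-0.0, -1.0, 0.0], [0.0, -0.0, -1.0]]
contact_force: [0.2, -0.3, -4.5]
finger_gap: 0.0497
finger_force: 64.2
time_s: 9.9
eef_pos: [0.587, 0.1907, 0.0678]
eef_rot: [[1.0, 0.0, -0.0], [0.0, -1.0, 0.0], [-0.0, -0.0, -1.0]]
contact_force: [0.6, -0.8, -5.6]
finger_gap: 0.0496
finger_force: 64.2
```

```bash
python3 -m inch '[[-0.6,0,0,0.05,0],[-0.6,0,0,0.05,0],[-0.6,0,0,0.05,0],[-0.6,0,0,0,0],[-0.6,0,0,0,0],[-0.6,0,0,0,0],[-0.6,0,0,0,0],[-0.6,0,0,0,0]]' 60
```

```text
time_s: 10.7
eef_pos: [0.5871, 0.1907, 0.0674]
eef_rot: [[1.0, -0.0, 0.0], [-0.0, -1.0, 0.001], [0.0, -0.001, -1.0]]
contact_force: [-2.5, -0.1, 5.1]
finger_gap: 0.0491
finger_force: 65.3
```

```bash
python3 -m inch '[[0.2,0,0,0,0],[0.3,0,0,0,0],[0.5,0,0,0,0],[0.8,0,0,0,0],[0.8,0,0,0,0],[0.8,0,0,0,0],[0.8,0,0,0,0],[0.8,0,0,0,0]]' 60
python3 -m inch '[[0.8,0,0,-0.5,0],[0.8,0,0,-1,0],[0.8,0,0,-2,0],[0.8,0,0,-3,0],[0.8,-1,0,-3,0],[0.8,-2,0,-2,0],[0.8,-1,0,-1,0],[0.8,0,0,0,0]]'
python3 - <<'E'
from h import *
f=grab('wrist','w3.png');P=cloud(f);s=sensors.sense();print(s['eef_pos'])
m=(abs(P[...,2]-.0865)<.006)&(abs(P[...,0]-.587)<.04)&(abs(P[...,1]-.19)<.04)
print(m.sum(),cv2.minEnclosingCircle(P[m][:,:2].astype(np.float32)),np.percentile(P[m][:,2],[5,50,95]))
m=(abs(P[...,2]-.088)<.0015)&(abs(P[...,0]-.587)<.015)&(abs(P[...,1]-.19)<.015)
A=np.c_[P[m][:,:2],np.ones(m.sum())];print('knob',m.sum(),P[m].mean(0),np.linalg.lstsq(A,P[m][:,2],rcond=None)[0])
E
```

```text
time_s: 11.5
eef_pos: [0.587, 0.1907, 0.0663]
eef_rot: [[1.0, -0.0, 0.0], [-0.0, -1.0, 0.0], [0.0, -0.0, -1.0]]
contact_force: [0.5, -0.6, -0.2]
finger_gap: 0.0767
finger_force: 0.0
time_s: 12.3
eef_pos: [0.5466, 0.1913, 0.193]
eef_rot: [[1.0, 0.001, 0.002], [0.001, -1.0, 0.002], [0.002, -0.002, -1.0]]
contact_force: [-0.5, 0.0, -0.9]
finger_gap: 0.0766
finger_force: 0.0
[0.54710092 0.19116744 0.19196446]
3065 ((0.5871497988700867, 0.19071978330612183), 0.025885161012411118) [0.08208713 0.08353743 0.08788129]
knob 715 [0.58719102 0.1907613  0.08743707] [ 0.0004065  -0.00085659  0.08736179]
```

View pics/w3.png

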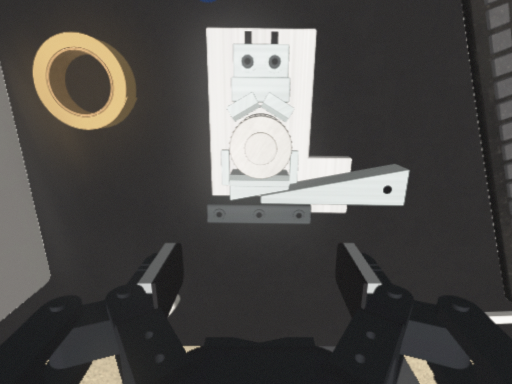

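The jar stands upright and released at (262,148) between jaw and vee; the wedge butt is at (407,187). Now to the mallet.

```bash
python3 -m inch '[[0,-0.5,2,0,0],[0,-0.75,4.3,0,0],[0,-0.75,4.3,0,0],[0,-0.75,4.3,0,0],[0,-0.75,4.3,0,0],[0,-0.75,4.3,0,0],[0,-0.75,4.3,0,0],[0,-0.75,4.3,0,0]]'
python3 -m inch '[[0,-0.75,4.3,0,0],[0,-0.75,4.3,0,0],[0,-0.75,4.3,0,0],[0,-0.75,4.3,0,0],[0,-0.75,4.3,0,0],[0,-0.6,4.3,0,0],[0,-0.3,2.2,0,0],[0,0,0,0,0]]'
python3 -m inch '[[0,0,0,0,-7.75],[0,0,0,0,-7.75],[0,0,0,0,0],[0,0,0,0,0],[0,0,0,0,0],[0,0,0,0,0],[0,0,0,0,0],[0,0,0,0,0]]'
python3 - <<'E'
from h import *
s=sensors.sense();print(s['eef_pos'],s['eef_rot'])
f=grab('wrist','w4.png');P=cloud(f);C=cv2.cvtColor(f['color'],cv2.COLOR_BGR2HSV)
Z=P[...,2];reg=(Z>.008)&(Z<.045)&(P[...,1]<-.33)&(P[...,1]>-.47)&(P[...,0]<.54)&(P[...,0]>.34)
wood=reg&(C[...,1]>80)&(C[...,0]<25);head=reg&(C[...,1]<60)&(C[...,2]>120)&(Z>.01)
for n,m in (('wood',wood),('head',head)):
    r=cv2.minAreaRect(P[m][:,:2].astype(np.float32));print(n,m.sum(),r)
c=np.array(cv2.minAreaRect(P[head][:,:2].astype(np.float32))[0])
m=wood;x=P[m][:,:2];d=np.linalg.norm(x-c,axis=1);n1=x[(d>.025)&(d<.09)]
u,_,v=np.linalg.svd(n1-n1.mean(0));vx=v[0]*np.sign(v[0][0]);print('axis',np.degrees(np.arctan2(vx[1],vx[0])),n1.mean(0))
print('grip',n1.mean(0)+vx*((c-n1.mean(0))@vx-.055))
E
```

```text
time_s: 13.15
eef_pos: [0.4893, -0.1323, 0.1903]
eef_rot: [[1.0, -0.0, -0.001], [-0.0, -1.0, -0.0], [-0.001, 0.0, -1.0]]
contact_force: [0.8, -0.3, 0.0]
finger_gap: 0.0429
finger_force: 0.0
time_s: 13.95
eef_pos: [0.4407, -0.4155, 0.1901]
eef_rot: [[1.0, -0.006, -0.002], [-0.006, -1.0, -0.003], [-0.002, 0.003, -1.0]]
contact_force: [-0.1, 0.6, -0.2]
finger_gap: 0.0427
finger_force: 0.0
time_s: 14.75
eef_pos: [0.4431, -0.4102, 0.1913]
eef_rot: [[0.964, 0.267, -0.0], [0.267, -0.964, -0.0], [-0.0, 0.0, -1.0]]
contact_force: [0.2, -0.5, 0.1]
finger_gap: 0.0428
finger_force: 0.0
[ 0.44307063 -0.41019177  0.19130691] [[ 9.63714223e-01  2.66936126e-01 -2.42612038e-05]
 [ 2.66936125e-01 -9.63714223e-01 -3.76305030e-05]
 [-3.34258078e-05  2.97888593e-05 -9.99999999e-01]]
wood 1594 ((0.4238882064819336, -0.4160751700401306), (0.11584744602441788, 0.023608695715665817), 16.11925506591797)
head 2476 ((0.4957886338233948, -0.3968619108200073), (0.03265240788459778, 0.07369446009397507), 15.472623825073242)
axis 16.300764092006304 [ 0.44228188 -0.41261312]
grip [ 0.44302756 -0.41239506]
```

```bash
python3 -m inch '[[0,0,0.16,2,0],[0,0,0,3,0],[0,0,0,3,0],[0,0,0,3,0],[0,0,0,2.5,0],[0,0,0,2,0],[0,0,0,1.1,0],[0,0,0,0.5,0]]' 110
python3 -m inch '[[-0.2,0,0,0,0],[-0.4,0,0,0,0],[-0.6,0,0,0,0],[-1,0,0,0,0],[-1,0,0,0,0],[-1,0,0,0,0],[-1,0,0,0,0],[-1,0,0,0,0]]' 110
python3 -m inch '[[-1,0,0,-0.5,0],[-1,0,0,-1,0],[-1,0,0,-2,0],[-1,0,0,-3,0],[-1,0,0,-3,0],[-1,0,0,-2,0],[-1,0,0,-1,0],[-1,0,0,0,0]]' 110
python3 - <<'E'
from h import *
s=sensors.sense();print(s['eef_pos'],s['eef_rot'],s['wrist_torque'])
E
```

```text
time_s: 15.6
eef_pos: [0.4431, -0.4115, 0.0194]
eef_rot: [[0.964, 0.267, -0.001], [0.267, -0.964, 0.001], [-0.001, -0.001, -1.0]]
contact_force: [-0.0, 0.5, 0.2]
finger_gap: 0.0426
finger_force: 0.0
time_s: 16.4
eef_pos: [0.444, -0.4124, 0.0217]
eef_rot: [[0.964, 0.267, 0.002], [0.267, -0.964, -0.001], [0.001, 0.002, -1.0]]
contact_force: [0.5, 0.1, 5.8]
finger_gap: 0.0182
finger_force: 108.0
time_s: 17.2
eef_pos: [0.444, -0.4123, 0.1468]
eef_rot: [[0.964, 0.267, 0.002], [0.267, -0.964, -0.002], [0.001, 0.002, -1.0]]
contact_force: [0.0, -0.4, -3.6]
finger_gap: 0.0177
finger_force: 107.8
[ 0.44398255 -0.41225425  0.14676696] [[ 0.96359198  0.26736968  0.00198798]
 [ 0.26737298 -0.96359173 -0.00163237]
 [ 0.00147916  0.00210447 -0.99999669]] [-0.0582531   0.11056781  0.02105295]
```

```bash
python3 -m inch '[[-1,0,0,0,7.75],[-1,0,0,0,7.75],[-1,0,0,0,0],[-1,0.25,-2,0,0],[-1,0.5,-4,0,0],[-1,0.5,-4,0,0],[-1,0.5,-4,0,0],[-1,0.5,-4,0,0]]' 110
python3 -m inch '[[-1,0.5,-4,0,0],[-1,0.5,-4,0,0],[-1,0.5,-4,0,0],[-1,0.5,-4,0,0],[-1,0.3,-3,0,0],[-1,0.2,-1.5,0,0],[-1,0,-0.5,0,0],[-1,0,0,0,0]]' 110
python3 -m inch '[[-1,0,0,1,0],[-1,0,0,2,0],[-1,0,0,2,0],[-1,0,0,1.5,0],[-1,0,0,1,0],[-1,0,0,0.5,0],[-1,0,0,0,0],[-1,0,0,0,0]]' 110
python3 - <<'E'
from h import *
import pickle
s=sensors.sense();T=s['eef_pos'];print(T,s['eef_rot'])
f=grab('wrist');pickle.dump(f,open('w5.pkl','wb'));P=cloud(f);V=cv2.cvtColor(f['color'],cv2.COLOR_BGR2GRAY);Z=P[...,2]
S=cv2.cvtColor(f['color'],cv2.COLOR_BGR2HSV)[...,1]
h=(abs(P[...,0]-T[0]-.054)<.03)&(abs(P[...,1]-T[1])<.05)&(Z>.04)&(V>100)&(S<60)
r=cv2.minAreaRect(P[h][:,:2].astype(np.float32));print('head',h.sum(),r,np.percentile(Z[h],[50,90,98]))
for sg in (-1,1):
  q=h&((P[...,1]-T[1])*sg>.015);print(sg,np.percentile(Z[q],90))
w=(abs(Z-.054)<.005)&(P[...,0]>.52)&(P[...,0]<.58)&(P[...,1]>.045)&(P[...,1]<.12)
print('wedge',w.sum(),P[w].min(0),P[w].max(0))
cv2.imwrite('pics/w5.png',f['color'])
E
```

```text
time_s: 18.0
eef_pos: [0.4654, -0.2299, 0.1445]
eef_rot: [[1.0, 0.003, -0.001], [0.003, -1.0, 0.001], [-0.001, -0.001, -1.0]]
contact_force: [1.4, 0.2, -3.3]
finger_gap: 0.0177
finger_force: 108.1
time_s: 18.8
eef_pos: [0.4905, -0.0215, 0.1449]
eef_rot: [[1.0, 0.003, -0.001], [0.003, -1.0, -0.0], [-0.001, 0.0, -1.0]]
contact_force: [0.0, -0.9, -3.9]
finger_gap: 0.0174
finger_force: 108.2
time_s: 19.6
eef_pos: [0.4913, -0.0223, 0.0656]
eef_rot: [[1.0, -0.001, 0.001], [-0.001, -1.0, -0.0], [0.001, 0.0, -1.0]]
contact_force: [0.2, -0.8, -2.8]
finger_gap: 0.0174
finger_force: 108.2
[ 0.4912671  -0.0222524   0.06563364] [[ 9.99999576e-01 -5.16297676e-04  7.62135823e-04]
 [-5.16155008e-04 -9.99999849e-01 -1.87380098e-04]
 [ 7.62232452e-04  1.86986639e-04 -9.99999692e-01]]
head 12681 ((0.545160174369812, -0.021899335086345673), (0.07398032397031784, 0.033433303236961365), 89.98990631103516) [0.07446719 0.07567425 0.07624227]
-1 0.07509754748583916
1 0.0751213880536142
wedge 6832 [0.52839137 0.05277463 0.04902488] [0.5635961  0.10392084 0.05569141]
```

View pics/w5.png

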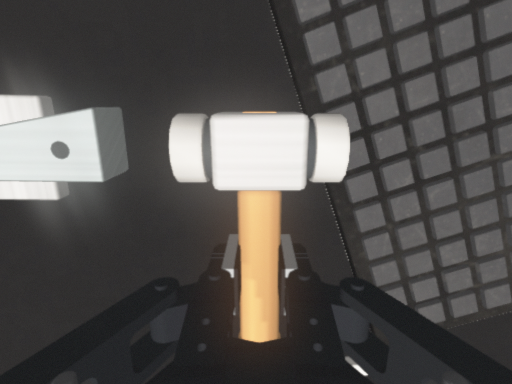

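The mallet head is level at (260,150), facing the butt face at (115,145), with the head axis at x ≈ 0.545 against butt mid 0.546. Lowering and giving the first tap.

```bash
python3 -m inch '[[-1,0,-0.3,0.6,0],[-1,0,-0.6,0.6,0],[-1,0,-0.6,0.4,0],[-1,0,-0.6,0,0],[-1,0,-0.4,0,0],[-1,0,0,0,0],[-1,0,0,0,0],[-1,0,0,0,0]]' 110
python3 -m inch '[[-1,0,-0.3,0,0],[-1,0,-0.3,0,0],[-1,0,-0.3,0,0],[-1,0,-0.3,0,0],[-1,0,-0.3,0,0],[-1,0,-0.3,0,0],[-1,0,-0.3,0,0],[-1,0,-0.3,0,0]]' 110
```

```text
time_s: 20.45
eef_pos: [0.4911, 0.0029, 0.0495]
eef_rot: [[1.0, -0.0, 0.0], [-0.0, -1.0, -0.0], [0.0, 0.0, -1.0]]
contact_force: [0.5, -0.4, -3.5]
finger_gap: 0.0177
finger_force: 108.2
time_s: 21.25
eef_pos: [0.491, 0.0268, 0.0493]
eef_rot: [[1.0, -0.001, 0.0], [-0.001, -1.0, -0.001], [0.0, 0.001, -1.0]]
contact_force: [-0.1, -2.8, -2.5]
finger_gap: 0.0179
finger_force: 108.3
```

```bash
python3 -m inch '[[-1,0,0.6,0,0],[-1,0,0,0,0],[-1,0,-0.35,0,0],[-1,0,-0.35,0,0],[-1,0,-0.35,0,0],[-1,0,-0.35,0,0],[-1,0,-0.35,0,0],[-1,0,-0.35,0,0]]' 110
python3 -m inch '[[-1,0,0.6,0,0],[-1,0,0,0,0],[-1,0,-0.3,0,0],[-1,0,-0.3,0,0],[-1,0,-0.2,0,0],[-1,0,-0.2,0,0],[-1,0,-0.2,0,0],[-1,0,0,0,0]]' 110
python3 - <<'E'
from h import *
f=grab('wrist','w6.png');P=cloud(f);s=sensors.sense();T=s['eef_pos'];print(T,s['contact_force'])
V=cv2.cvtColor(f['color'],cv2.COLOR_BGR2GRAY);Z=P[...,2]
h=(abs(P[...,0]-.545)<.022)&(abs(P[...,1]-T[1])<.034)&(Z>.05)
r=cv2.minAreaRect(P[h][:,:2].astype(np.float32));print('head',r,np.median(Z[h]))
j=(abs(Z-.056)<.003)&(P[...,0]>.545)&(P[...,0]<.59)&(P[...,1]>.17)&(P[...,1]<.21);print('jaw front',j.sum(),np.percentile(P[j][:,0],[2,98]) if j.sum() else 0)
k=(abs(Z-.088)<.0025)&(abs(P[...,0]-.59)<.02)&(abs(P[...,1]-.19)<.02);print('knob',k.sum(),P[k].mean(0) if k.sum() else 0)
E
```

```text
time_s: 22.05
eef_pos: [0.4908, 0.0423, 0.0493]
eef_rot: [[1.0, -0.0, -0.0], [-0.0, -1.0, -0.0], [-0.0, 0.0, -1.0]]
contact_force: [-0.6, -3.7, -2.0]
finger_gap: 0.0176
finger_force: 108.3
time_s: 22.85
eef_pos: [0.4909, 0.048, 0.0493]
eef_rot: [[1.0, -0.0, 0.0], [-0.0, -1.0, -0.0], [0.0, 0.0, -1.0]]
contact_force: [0.4, -3.8, -3.2]
finger_gap: 0.018
finger_force: 108.5
[0.49093625 0.04800096 0.04930882] [-1.24267267 -3.72758078 -2.77920881]
head ((0.5423240661621094, 0.04800320044159889), (0.038637109100818634, 0.06799168139696121), 0.012961325235664845) 0.05816519554555903
jaw front 0 0
knob 0 0
```

```bash
cat > chk.py <<'E'
import sys
from bench import sensors
s=sensors.sense();print('y',round(s['eef_pos'][1],4),'F',s['contact_force'].round(1) if hasattr(s['contact_force'],'round') else s['contact_force']);sys.exit(s['contact_force'][1]<-7)
E
python3 -m inch '[[-1,0,0.5,0,0],[-1,0,0,0,0],[-1,0,-0.2,0,0],[-1,0,-0.2,0,0],[-1,0,-0.15,0,0],[-1,0,-0.1,0,0],[-1,0,-0.1,0,0],[-1,0,0,0,0]]' 110 >/dev/null; python3 chk.py &&
python3 -m inch '[[-1,0,0.5,0,0],[-1,0,0,0,0],[-1,0,-0.2,0,0],[-1,0,-0.2,0,0],[-1,0,-0.15,0,0],[-1,0,-0.1,0,0],[-1,0,-0.1,0,0],[-1,0,0,0,0]]' 110 >/dev/null && python3 chk.py &&
python3 -m inch '[[-1,0,0.5,0,0],[-1,0,0,0,0],[-1,0,-0.2,0,0],[-1,0,-0.2,0,0],[-1,0,-0.15,0,0],[-1,0,-0.1,0,0],[-1,0,-0.1,0,0],[-1,0,0,0,0]]' 110 >/dev/null && python3 chk.py &&
python3 -m inch '[[-1,0,0.5,0,0],[-1,0,0,0,0],[-1,0,-0.2,0,0],[-1,0,-0.2,0,0],[-1,0,-0.15,0,0],[-1,0,-0.1,0,0],[-1,0,-0.1,0,0],[-1,0,0,0,0]]' 110 >/dev/null && python3 chk.py
```

```text
y 0.0503 F [-0.6 -4.8 -2.6]False
```

```bash
sed -i 's/sys.exit(\(.*\))$/sys.exit(int(\1))/' chk.py
python3 -m inch '[[-1,0,0.5,0,0],[-1,0,0,0,0],[-1,0,-0.2,0,0],[-1,0,-0.2,0,0],[-1,0,-0.15,0,0],[-1,0,-0.1,0,0],[-1,0,-0.1,0,0],[-1,0,0,0,0]]' 110 >/dev/null; python3 chk.py &&
python3 -m inch '[[-1,0,0.5,0,0],[-1,0,0,0,0],[-1,0,-0.2,0,0],[-1,0,-0.2,0,0],[-1,0,-0.15,0,0],[-1,0,-0.1,0,0],[-1,0,-0.1,0,0],[-1,0,0,0,0]]' 110 >/dev/null && python3 chk.py &&
python3 -m inch '[[-1,0,0.5,0,0],[-1,0,0,0,0],[-1,0,-0.2,0,0],[-1,0,-0.2,0,0],[-1,0,-0.15,0,0],[-1,0,-0.1,0,0],[-1,0,-0.1,0,0],[-1,0,0,0,0]]' 110 >/dev/null && python3 chk.py &&
python3 -m inch '[[-1,0,0.5,0,0],[-1,0,0,0,0],[-1,0,-0.2,0,0],[-1,0,-0.2,0,0],[-1,0,-0.15,0,0],[-1,0,-0.1,0,0],[-1,0,-0.1,0,0],[-1,0,0,0,0]]' 110 >/dev/null && python3 chk.py
```

```text
y 0.0521 F [-0.6 -4.8 -2.8]
y 0.0527 F [-0.9 -8.8 -2.5]
```

```bash
sed -i 's/<-7/<-17/' chk.py
python3 -m inch '[[-1,0,0.6,0,0],[-1,0,0,0,0],[-1,0,-0.2,0,0],[-1,0,-0.2,0,0],[-1,0,-0.2,0,0],[-1,0,-0.1,0,0],[-1,0,0,0,0],[-1,0,0,0,0]]' 110 >/dev/null; python3 chk.py &&
python3 -m inch '[[-1,0,0.7,0,0],[-1,0,0,0,0],[-1,0,-0.2,0,0],[-1,0,-0.2,0,0],[-1,0,-0.2,0,0],[-1,0,-0.15,0,0],[-1,0,0,0,0],[-1,0,0,0,0]]' 110 >/dev/null; python3 chk.py
```

```text
y 0.0529 F [ -0.9 -10.4  -1.7]
y 0.0532 F [ -2.3 -10.8  -2.3]
```

```bash
python3 -m inch '[[-1,0,0.8,0,0],[-1,0,0,0,0],[-1,0,-0.3,0,0],[-1,0,-0.3,0,0],[-1,0,-0.25,0,0],[-1,0,0,0,0],[-1,0,0,0,0],[-1,0,0,0,0]]' 110 >/dev/null; python3 chk.py &&
python3 -m inch '[[-1,0,0.8,0,0],[-1,0,0,0,0],[-1,0,-0.3,0,0],[-1,0,-0.3,0,0],[-1,0,-0.25,0,0],[-1,0,0,0,0],[-1,0,0,0,0],[-1,0,0,0,0]]' 110 >/dev/null; python3 chk.py
```

```text
y 0.0534 F [ -1.4 -12.1  -2.1]
y 0.0536 F [ -1.4 -13.2  -1.3]
```

```bash
python3 -m inch '[[-1,0,0.8,0,0],[-1,0,0,0,0],[-1,0,-0.3,0,0],[-1,0,-0.3,0,0],[-1,0,-0.2,0,0],[-1,0,0,0,0],[-1,0,0,0,0],[-1,0,0,0,0]]' 110 >/dev/null; python3 chk.py &&
python3 -m inch '[[-1,0,0.8,0,0],[-1,0,0,0,0],[-1,0,-0.3,0,0],[-1,0,-0.3,0,0],[-1,0,-0.2,0,0],[-1,0,0,0,0],[-1,0,0,0,0],[-1,0,0,0,0]]' 110 >/dev/null; python3 chk.py
python3 -m inch '[[-1,0,0.8,0,0],[-1,0,0.5,0,0],[-1,0,1,0,0],[-1,0,2,0,0],[-1,0,2,0,0],[-1,0,1,-1,0],[-1,0,0,-1,0],[-1,0,0,0,0]]' 110
python3 - <<'E'
from h import *
import pickle
f=grab('wrist','w7.png');P=cloud(f);Z=P[...,2]
w=(abs(Z-.054)<.005)&(P[...,0]>.525)&(P[...,0]<.57)&(P[...,1]>.06)&(P[...,1]<.13)
print('wedge',w.sum(),P[w].min(0) if w.sum() else 0)
for n in('scene','side'):
    g=grab(n);Q=cloud(g);m=(abs(Q[...,0]-.59)<.04)&(abs(Q[...,1]-.19)<.035)&(Q[...,2]>.068)&(Q[...,2]<.1)
    if m.sum()>10:print(n,m.sum(),cv2.minEnclosingCircle(Q[m][:,:2].astype(np.float32)),Q[m][:,2].max())
    pickle.dump(g,open(n+'2.pkl','wb'))
E
```

```text
y 0.0536 F [ -1.5 -13.1  -1.3]
y 0.0536 F [ -1.8 -14.   -1.4]
time_s: 30.9
eef_pos: [0.492, -0.0139, 0.0709]
eef_rot: [[1.0, 0.001, 0.003], [0.001, -1.0, 0.001], [0.003, -0.001, -1.0]]
contact_force: [0.4, -0.5, -3.2]
finger_gap: 0.0175
finger_force: 109.2
wedge 3624 [0.52812905 0.08881112 0.04901975]
scene 204 ((0.5851520895957947, 0.1875114142894745), 0.02871052548289299) 0.09224867436825304
side 107 ((0.5910512804985046, 0.18804113566875458), 0.028893742710351944) 0.0875252150615509
```

The wedge is tight: repeated taps at 13–14 N gave no further advance. Next I'll check for a free spot to lay the mallet.

Run:
```python
from h import *
import pickle
fs=pickle.load(open('f0.pkl','rb'))
for k in (0,2):
    P=cloud(fs[k]).reshape(-1,3);m=(P[:,0]>.34)&(P[:,0]<.6)&(P[:,1]>-.06)&(P[:,1]<.1)&(P[:,2]<.07)&(P[:,2]>.005)
    Q=P[m];b=(np.floor(Q[:,:2]/.02)*.02).round(3);u,c=np.unique(b,axis=0,return_counts=True);print(k,[(tuple(x),n) for x,n in zip(u.tolist(),c) if n>2])
    g=(P[:,0]>.38)&(P[:,0]<.6)&(P[:,1]>-.04)&(P[:,1]<.08)&(abs(P[:,2])<.004);print('ground pts',g.sum())
```

```text
0 [((0.34, -0.06), np.int64(13)), ((0.34, -0.04), np.int64(11)), ((0.34, -0.02), np.int64(12)), ((0.36, -0.06), np.int64(3)), ((0.36, -0.02), np.int64(6)), ((0.5, 0.08), np.int64(4)), ((0.52, 0.04), np.int64(21)), ((0.52, 0.06), np.int64(57)), ((0.52, 0.08), np.int64(62)), ((0.54, -0.06), np.int64(21)), ((0.54, 0.04), np.int64(8)), ((0.54, 0.06), np.int64(20)), ((0.54, 0.08), np.int64(16)), ((0.56, -0.06), np.int64(30)), ((0.58, -0.06), np.int64(32)), ((0.58, -0.04), np.int64(13))]
ground pts 1235
2 [((0.34, -0.06), np.int64(49)), ((0.34, -0.04), np.int64(79)), ((0.34, -0.02), np.int64(113)), ((0.36, -0.06), np.int64(94)), ((0.36, -0.04), np.int64(92)), ((0.36, -0.02), np.int64(110)), ((0.5, 0.08), np.int64(6)), ((0.52, -0.06), np.int64(36)), ((0.52, 0.04), np.int64(66)), ((0.52, 0.06), np.int64(224)), ((0.52, 0.08), np.int64(221)), ((0.54, -0.06), np.int64(125)), ((0.54, 0.04), np.int64(112)), ((0.54, 0.06), np.int64(438)), ((0.54, 0.08), np.int64(509)), ((0.56, -0.06), np.int64(219)), ((0.56, 0.04), np.int64(55)), ((0.56, 0.06), np.int64(90)), ((0.56, 0.08), np.int64(30)), ((0.58, -0.06), np.int64(256)), ((0.58, -0.04), np.int64(59))]
ground pts 15881
```

```bash
python3 -m inch '[[-1,0,-1.5,0,0],[-1,0,-1.5,1,0],[-1,0,-0.4,1,0],[-1,0,0,1,0],[-1,0,0,1,0],[-1,0,0,0.6,0],[-1,0,0,0.2,0],[-1,0,0,0,0]]' 110
python3 -m inch '[[-1,0,0,0.05,0],[-1,0,0,0.05,0],[-1,0,0,0.03,0],[-1,0,0,0,0],[-1,0,0,0,0],[-1,0,0,0,0],[-1,0,0,0,0],[-1,0,0,0,0]]' 110
```

```text
time_s: 31.85
eef_pos: [0.4903, 0.0183, 0.0217]
eef_rot: [[1.0, -0.002, -0.001], [-0.002, -1.0, 0.0], [-0.001, -0.0, -1.0]]
contact_force: [-3.4, -0.6, 7.2]
finger_gap: 0.0177
finger_force: 110.4
time_s: 32.65
eef_pos: [0.4903, 0.0183, 0.0217]
eef_rot: [[1.0, -0.002, 0.0], [-0.002, -1.0, 0.001], [0.0, -0.001, -1.0]]
contact_force: [-4.8, -0.2, 21.7]
finger_gap: 0.0177
finger_force: 112.6
```

Resting on the worktop; releasing and rising, then a look at the cradle from above.

```bash
python3 -m inch '[[-1,0,0,-0.1,0],[-0.5,0,0,-0.1,0],[-0.3,0,0,0,0],[-0.2,0,0,0,0],[-0.2,0,0,0,0],[-0.2,0,0,0,0],[-0.2,0,0,0,0],[-0.2,0,0,0,0]]' 60
python3 -m inch '[[-0.2,0,0,-0.5,0],[-0.2,0,0,-1,0],[-0.2,0,0,-2,0],[-0.2,0,0,-3,0],[-0.2,0,0,-3,0],[-0.2,0,0,-4,0],[-0.2,0,0,-4,0],[-0.2,0,0,-2,0]]'
python3 -m inch '[[-0.2,0.5,-2,0,0],[-0.2,0.5,-3,0,0],[-0.2,1,-3,0,0],[-0.2,1,-3,0,0],[-0.2,0.5,-2,0,0],[-0.2,0,0,0,0],[-0.2,0,0,0,0],[-0.2,0,0,0,0]]'
python3 - <<'E'
from h import *
f=grab('wrist','w8.png');P=cloud(f);Z=P[...,2]
m=(abs(Z-.0865)<.006)&(abs(P[...,0]-.59)<.04)&(abs(P[...,1]-.19)<.04)
print('jar',cv2.minEnclosingCircle(P[m][:,:2].astype(np.float32)))
m=(abs(Z-.088)<.002)&(abs(P[...,0]-.592)<.014)&(abs(P[...,1]-.19)<.014)
print('knob',P[m].mean(0),np.linalg.lstsq(np.c_[P[m][:,:2],np.ones(m.sum())],P[m][:,2],rcond=None)[0])
h=(abs(P[...,0]-.545)<.04)&(abs(P[...,1]-.018)<.05)&(Z>.01);print('head',h.sum(),np.percentile(Z[h],[50,98]))
print(sensors.sense()['contact_force'],sensors.sense()['finger_gap'])
E
```

```text
time_s: 33.45
eef_pos: [0.4909, 0.0192, 0.0219]
eef_rot: [[1.0, 0.0, -0.0], [0.0, -1.0, 0.0], [-0.0, -0.0, -1.0]]
contact_force: [-0.2, 0.2, -0.6]
finger_gap: 0.0339
finger_force: 0.0
time_s: 34.25
eef_pos: [0.492, 0.0189, 0.2209]
eef_rot: [[1.0, -0.0, 0.005], [-0.0, -1.0, 0.001], [0.005, -0.001, -1.0]]
contact_force: [-0.2, 0.2, -1.2]
finger_gap: 0.0342
finger_force: 0.0
time_s: 35.05
eef_pos: [0.5256, 0.1476, 0.2175]
eef_rot: [[1.0, -0.002, -0.0], [-0.002, -1.0, -0.001], [-0.0, 0.001, -1.0]]
contact_force: [-0.4, 0.2, -0.2]
finger_gap: 0.0337
finger_force: 0.0
jar ((0.5890557765960693, 0.1903722584247589), 0.025884421542286873)
knob [0.58939495 0.1904261  0.08735014] [0.00144795 0.00997155 0.08459788]
head 2573 [0.02953176 0.03260322]
[-0.42290389 -0.52806892 -0.59070072] 0.034306603288307896
```

View pics/w8.png

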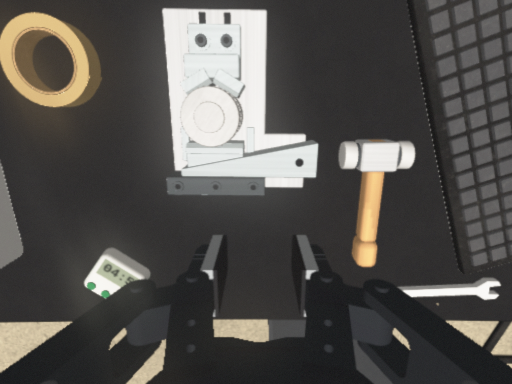

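The picture shows the jar (210,117) seated in the vee with the jaw against it. The wedge is driven in (butt at (315,160)), the mallet lies flat at (375,155) off the cradle, and the bystanders in view look undisturbed. Handing in.

```bash
python3 -c "
from bench import order
print(order.hand_in())"
```

```text
the job is handed in; nothing more can be done
None
```

I clamped the large jar upright in the vee, drove the wedge in with separate light taps until 13–14 N moved it no further, laid the mallet on the worktop, and handed the job in at about 35 s; the hand-in returned no verdict, and the wedge and jaw clamping forces were not measured.

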